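# Hone a curved herb chopper

### The arm

A 6-joint arm with a two-finger parallel gripper is mounted at the origin on a cart in front of the work surface, level with it; the furniture and walls round the work are solid. World frame = base frame: x ahead of the robot, y to its left, z up, the work surface at z = 0. Lengths are in m, angles in rad, forces in N, time in s.
With the tool pointing down it reaches from about 0.375 to 0.9 m from the base axis. Payload 3.1 kg.
Tool frame: the origin (TCP) lies on the centre line of the jaws, within the pads' length; the fingertips stand 22 mm ahead of it and the grasp point (between the pads) lies 3 mm ahead of it; z points along the fingers, y is the line along which they close (so a half turn about z gives the same grasp; the last joint's range is limited). The gripper opens to 85 mm and grips with 20 to 120 N. Pads are 22 mm wide; open, the fingers measure 114 mm over their backs; the gripper's body (76 mm by 85 mm) begins 54 mm behind the grasp point. The pads swing forward as they close: fully open they stand 13 mm farther back than shut.
Start: joints at [-1.389, 0.527, 1.433, -0, 1.181, -0.178], TCP at [0.22, -0.585, 0.253] pointing down, gripper open.
Joint ranges: [-3.08, 3.08], [-0.75, 2.2], [0.22, 2.44], [-1.43, 4.57], [0, 2.65], [-2.85, 2.85]. Speed limits (rad/s): [2.79, 2.79, 3.14, 3.14, 3.14, 3.14].

### API

Orientations are given as a unit quaternion [x, y, z, w].
In Python, from station import manip, imaging gives the robot as it stands (manip), with the cameras (imaging).
- The arm moves only by the tool drive_effector, called after "Call:" by a JSON object that holds its "api" and its "payload", one argument or row to a line. Schema: {"type":"object","properties":{"steps":{"type":"array","items":{"type":"object","properties":{"pos":{"type":"array","items":{"type":"number"},"minItems":3,"maxItems":3},"twist":{"type":"number"},"aperture":{"type":"number"}},"additionalProperties":false,"required":["aperture"]},"minItems":1,"maxItems":20},"grip_n":{"type":"number"},"only":{"type":"string"},"quiet":{"type":"boolean"},"lines":{"type":"string"}},"required":["steps"],"additionalProperties":false}. steps is a list of rows, 1 to 20 of them, each an object with the fields pos (a list: dx, dy, dz in m), twist (a turn about the tool's z in rad), aperture (the opening from 0.0 (shut) to 1.0 (fully open)); a field left out counts as zero (the opening has to be given); each row is the pose to reach, as a shift and turn from the pose commanded when the call began, along the tool's axes at that moment; what a row does not reach only later rows make up. A row lasts 1/10 s, in which the tool goes at most 0.05 m and 0.15 rad, less where a joint would pass 70% of its speed; a pose out of reach is approached as far as the arm can. The fingers move at their own pace and stop on an object; grip_n is the grip in N (left out, the last holds). Time passes only in rows, so rows that do not move let the fingers close. The tool returns the time, the measured TCP pose, the force, the opening and the grip force at its end. only (a regular expression) keeps the lines of the reply that match it, lines (a string "A,B") keeps lines A to B, and quiet returns only ok. Input that does not fit is refused with a message, and nothing moves.
- manip.sense(): the state, without advancing time (a new reading comes with each control period).
- imaging.snapshot(name): name is "scene" or "top" or "wrist"; returns a dict with "pixels" (420x560x3 uint8, red, green, blue), "range_z" (420x560 float32, m along the optical axis (not along the pixel's ray), 0 where there is no reading), "fov_y" (degrees; the focal length in pixels is half the picture's height over the tangent of half this angle, whatever the lens; pixels are square), "cx", "cy" (the principal point, pixels), "k1" (the pictures are not rectified: a ray, as slopes to the right and down, at radius r is drawn at 1 + k1 r^2 times it, then the intrinsics apply), "R" (3x3) and "t" (3): a world point X has camera coordinates R X + t; the wrist camera has in their place "hand_eye" (4x4, takes a point from camera to tool coordinates, whose origin is the TCP and whose axes are the flange's). Camera axes: x right, y down, z forward; pixel columns grow to the right and rows downward; lengths in m; the calibration is good to about 2 mm. A picture is of the moment at which its call begins: read the wrist's pose just before it.
- manip.sign_off(): hands the job in; it is judged then, once.
The state is a dict: "t": time; "q": joint angles; "qd": joint speeds; "tau": joint torques, N m; "tcp_pos": TCP position; "tool_rot": TCP orientation; "force": force on the tool from outside, world axes, zero at the start; "ft_torque": the same for the moment, N m; "finger_gap": opening from 0.0 (shut) to 1.0 (fully open); "gripper_force": force on a finger pad.
Only numpy, scipy, OpenCV 4.12 (cv2) and the standard library are available. Lean on these libraries where they do the work, as an engineer would, in place of code of your own. Each camera call takes 0.05 s, during which the arm holds its last target. There are 200 camera calls.

### The job

Take the honing stick by its handle and draw its white rod along the curved edge of the clamped herb chopper in one light stroke, from the left end of the edge to the right end as you see them, feeling your way round the curve so that every part of the edge is rubbed in turn. Press gently throughout (under 18 N). Then stand the stick upright in the middle of the cork coaster and let go; do not knock over the stick or disturb the other things.

Things in the scene. Friction and masses are not known exactly. Their poses are not given: they have to be found in the camera images.
- honing_stick: Honing stick, 150 mm tall, 0.2 kg, standing loose on the worktop. From below: round black foot 46 mm across, 12 thick; white round rod 12 mm in diameter up to 92; steel collar 28 mm across to 96; dark square wooden handle 24 x 24 mm from 96 to 150 (grip at about 125 across two flat sides). Origin: centre of the foot's underside; z up the rod; x, y square to the handle's flat sides.
- rod_mid (a point): Point on the stick's axis 60 mm above its foot's underside, middle of the white rod; axes as the stick's.
- stand: Fixed wooden sharpening stand, at most 95 mm high, that clamps a level herb chopper blade, its curved edge toward the robot. Origin: on the worktop at the centre of the edge's curve; x points from the edge to the back of the stand, y toward the left end of the edge, z up. A stroke counts in ten stretches, 11 mm wide, 15 mm apart along this y, from y = +73 to -73 mm of rod_mid.
- blade_ref (a point): Stand's point 75 mm above its origin, at mid height of the blade; axes as the stand's. Steel blade 3 mm thick, open below, convex edge. Sitting square, the edge is at distance r = 100 + 8 sin(2a) mm from this point, a = angle from -x toward +y, a = +1.2 (left end) to -1.2 rad (right end). It is rigid, with friction; arm and grip give about 1 mm per 3 N.
- edge_mid (a point): Where the middle of the edge (a = 0) would be if the blade sat square: 100 mm in front of blade_ref; fixed to the stand, axes as the stand's. The blade is really clamped askew: shifted up to 8 mm either way along the stand's x and turned up to 0.12 rad either way about a point 30 mm behind blade_ref (+x). It does not give. The amount is not reported: feel for it.
- coaster: Round cork coaster, 96 mm across, 5 mm thick, fixed on the worktop. Origin: centre of its underside.
- lemon: yellow lemon, 83 mm long, 58 mm high, loose bystander, to be left alone. Origin: near the centre of its underside.
- garlic: garlic bulb, 58 mm high, loose bystander, to be left alone. Origin: near the centre of its underside.
- mug: green mug, 86 mm across, 96 mm high, loose bystander, to be left alone. Origin: near the centre of its underside.
- espresso_cup: small white cup with a handle, 63 mm across, 51 mm high, loose bystander, to be left alone. Origin: near the centre of its underside.
- jam_jar: jam jar with a white lid, 65 mm across, 96 mm high, loose bystander, to be left alone. Origin: near the centre of its underside.

How it is judged:
On the way, in this order (a step that is already met when the one before it is completed fails the run):
1. stretch 1 of 10 of the edge, counted from the left end, is rubbed with the rod (contact force between honing_stick and stand above 0.5 N and y of rod_mid in the frame of stand between 0.062 and 0.073 m and x of rod_mid in the frame of stand below -0.04 m and z of rod_mid in the frame of stand below 0.118 m and contact force between the fingers and honing_stick above 1 N), for 0.15 s.
2. stretch 2 of 10 of the edge, counted from the left end, is rubbed with the rod (contact force between honing_stick and stand above 0.5 N and y of rod_mid in the frame of stand between 0.047 and 0.058 m and x of rod_mid in the frame of stand below -0.04 m and z of rod_mid in the frame of stand below 0.118 m and contact force between the fingers and honing_stick above 1 N), for 0.15 s.
3. stretch 3 of 10 of the edge, counted from the left end, is rubbed with the rod (contact force between honing_stick and stand above 0.5 N and y of rod_mid in the frame of stand between 0.032 and 0.043 m and x of rod_mid in the frame of stand below -0.04 m and z of rod_mid in the frame of stand below 0.118 m and contact force between the fingers and honing_stick above 1 N), for 0.15 s.
4. stretch 4 of 10 of the edge, counted from the left end, is rubbed with the rod (contact force between honing_stick and stand above 0.5 N and y of rod_mid in the frame of stand between 0.017 and 0.028 m and x of rod_mid in the frame of stand below -0.04 m and z of rod_mid in the frame of stand below 0.118 m and contact force between the fingers and honing_stick above 1 N), for 0.15 s.
5. stretch 5 of 10 of the edge, counted from the left end, is rubbed with the rod (contact force between honing_stick and stand above 0.5 N and y of rod_mid in the frame of stand between 0.002 and 0.013 m and x of rod_mid in the frame of stand below -0.04 m and z of rod_mid in the frame of stand below 0.118 m and contact force between the fingers and honing_stick above 1 N), for 0.15 s.
6. stretch 6 of 10 of the edge, counted from the left end, is rubbed with the rod (contact force between honing_stick and stand above 0.5 N and y of rod_mid in the frame of stand between -0.013 and -0.002 m and x of rod_mid in the frame of stand below -0.04 m and z of rod_mid in the frame of stand below 0.118 m and contact force between the fingers and honing_stick above 1 N), for 0.15 s.
7. stretch 7 of 10 of the edge, counted from the left end, is rubbed with the rod (contact force between honing_stick and stand above 0.5 N and y of rod_mid in the frame of stand between -0.028 and -0.017 m and x of rod_mid in the frame of stand below -0.04 m and z of rod_mid in the frame of stand below 0.118 m and contact force between the fingers and honing_stick above 1 N), for 0.15 s.
8. stretch 8 of 10 of the edge, counted from the left end, is rubbed with the rod (contact force between honing_stick and stand above 0.5 N and y of rod_mid in the frame of stand between -0.043 and -0.032 m and x of rod_mid in the frame of stand below -0.04 m and z of rod_mid in the frame of stand below 0.118 m and contact force between the fingers and honing_stick above 1 N), for 0.15 s.
9. stretch 9 of 10 of the edge, counted from the left end, is rubbed with the rod (contact force between honing_stick and stand above 0.5 N and y of rod_mid in the frame of stand between -0.058 and -0.047 m and x of rod_mid in the frame of stand below -0.04 m and z of rod_mid in the frame of stand below 0.118 m and contact force between the fingers and honing_stick above 1 N), for 0.15 s.
10. stretch 10 of 10 of the edge, counted from the left end, is rubbed with the rod (contact force between honing_stick and stand above 0.5 N and y of rod_mid in the frame of stand between -0.073 and -0.062 m and x of rod_mid in the frame of stand below -0.04 m and z of rod_mid in the frame of stand below 0.118 m and contact force between the fingers and honing_stick above 1 N), for 0.15 s.
At the end, for the whole second after the job is handed in: The honing stick stands upright (within 0.08 rad) and at rest on its foot on the cork coaster, its axis within 22 mm of the coaster's centre, released (horizontal distance between honing_stick and coaster below 0.022 m and angle between honing_stick's own z axis and vertical below 0.08 rad and height (world z) of honing_stick between 0.003 and 0.009 m and linear speed of honing_stick below 0.02 m/s and contact force between the fingers and honing_stick below 0.1 N); the robot touches nothing.
It fails at once if the stick presses on the chopper or its stand with more than 18 N (contact force between honing_stick and stand above 18 N).
It fails at once if the robot's hand or arm knocks the stand or the chopper (contact force between any of the fingers, the arm and stand above 5 N).
It fails at once if the stick is tipped over (more than 0.6 rad) (angle between honing_stick's own z axis and vertical above 0.6 rad).
It fails at once if a bystander is moved by more than 20 mm (distance of any of lemon, garlic, mug, espresso_cup, jam_jar from where it was at the start of the episode above 0.02 m).
It also fails if it takes over 72 s, if anything falls off the work surface, if the arm or the gripper's body presses on something with over 40 N, if the wrist force passes 120 N, or if a joint passes its speed limit or range.

## Working session

There is one attempt and no reset: what is moved stays moved. The work goes in short steps, Python scripts to look and compute and a tool call to move; the robot and the scene stay as the last step left them, time stands still between calls to the robot, and variables do not carry over. Pictures are saved under pics/ and viewed, at most 10 in all, crops included, and the job is handed in when it is done.

```bash
ls; mkdir -p pics; cat > h.py <<'E'
import numpy as np, cv2
from station import manip, imaging
def snap(n):
    s=imaging.snapshot(n); return s
def save(s,f): cv2.imwrite('pics/'+f,cv2.cvtColor(s['pixels'],cv2.COLOR_RGB2BGR))
def K(s):
    f=210/np.tan(np.radians(s['fov_y'])/2); return np.array([[f,0,s['cx']],[0,f,s['cy']],[0,0,1.]])
def rays(s,uv):
    # distortion only k1; invert
    p=cv2.undistortPoints(np.array(uv,float).reshape(-1,1,2),K(s),np.array([s['k1'],0,0,0.])).reshape(-1,2)
    return np.c_[p,np.ones(len(p))]
def extr(s,st=None):
    if 'R' in s: R=np.array(s['R']);return R.T,-R.T@np.array(s['t'])
    from scipy.spatial.transform import Rotation as Ro
    T=np.array(s['hand_eye']);Rt=Ro.from_quat(st['tool_rot']).as_matrix()
    return Rt@T[:3,:3],Rt@T[:3,3]+np.array(st['tcp_pos'])
def plane(s,uv,z,st=None):
    R,c=extr(s,st);d=rays(s,uv)@R.T
    return c+d*((z-c[2])/d[:,2])[:,None]
def depthpts(s,uv,st=None):
    R,c=extr(s,st);uv=np.array(uv);z=s['range_z'][uv[:,1].astype(int),uv[:,0].astype(int)]
    return c+(rays(s,uv)*z[:,None])@R.T
E
python3 - <<'E'
from h import *
for n in('scene','top'):
    s=snap(n);save(s,n+'.png');print(n,s['fov_y'],s['k1'],extr(s)[1],extr(s)[0].round(2).tolist())
print(manip.sense())
E
```

```text
pics
station.py
scene 45.5434275264349 -0.11782471260219876 [-0.67580387 -0.54429496  0.78211653] [[0.46, -0.42, 0.78], [-0.89, -0.24, 0.39], [0.02, -0.87, -0.48]]
top 51.68239934834139 -0.08438964754991292 [0.18487878 0.01545176 1.16948873] [[0.1, -0.95, 0.29], [-0.99, -0.1, 0.02], [0.01, -0.29, -0.96]]
{'t': 0.1, 'q': array([-1.38950999e+00,  5.28379478e-01,  1.43379577e+00, -2.30829210e-05,
        1.18142737e+00, -1.78496151e-01]), 'qd': array([-9.01019042e-04, -1.65373495e-03, -3.05695425e-03,  5.49567761e-05,
        3.11983795e-04, -1.58144026e-03]), 'tau': array([-5.91236858e-04, -4.43306279e+01, -1.78585607e+01, -1.67719727e-04,
        3.88849454e-03,  2.61671414e-05]), 'tcp_pos': array([ 0.2199548 , -0.58435446,  0.25242072]), 'tool_rot': array([ 9.83861875e-01,  1.78926804e-01, -1.20751910e-05, -1.00496487e-03]), 'force': array([-0.45880791,  0.24914956,  0.1843101 ]), 'ft_torque': array([-0.01376927,  0.01407361,  0.00786224]), 'gripper_force': 0.0, 'finger_gap': 1.0001517892177654}
```

View pics/scene.png

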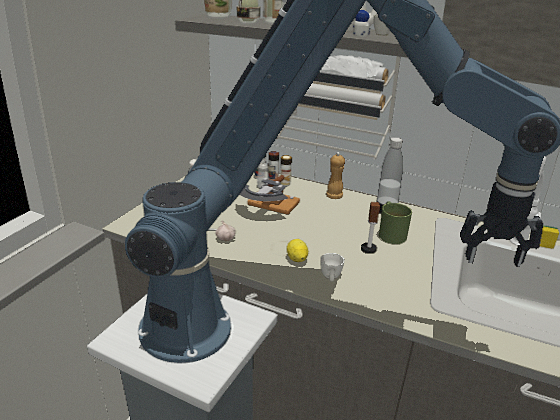

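View pics/top.png

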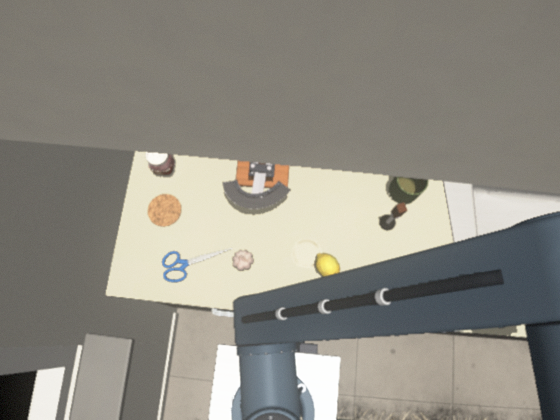

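The scene view shows the stick at about (373,225) with the mug behind it at (396,222), the espresso cup at (332,265) and the lemon at (297,250). In the top view the stick's foot is at (388,222) and its handle at (401,209). The coaster is at (165,210), the blade arc at (255,200) and the stand's wood at (262,175).

```bash
python3 - <<'E'
from h import *
s=snap('top');im=cv2.cvtColor(s['pixels'],cv2.COLOR_RGB2BGR)
a=cv2.resize(im[145:235,130:300],None,fx=4.4,fy=4.4,interpolation=cv2.INTER_CUBIC)
cv2.imwrite('pics/c1.png',a)
hsv=cv2.cvtColor(im,cv2.COLOR_BGR2HSV)
def comp(m,lo=30):
    n,l,st,c=cv2.connectedComponentsWithStats(m.astype(np.uint8))
    return [(i,c[i].round(1),st[i][4],l) for i in range(1,n) if st[i][4]>lo]
m=(hsv[...,0]>5)&(hsv[...,0]<18)&(hsv[...,1]>120)&(hsv[...,2]>60); 
m[:150]=0
for i,c,A,l in comp(m): print('orange',c,A,plane(s,[c],0.005)[0].round(4))
d=(hsv[...,2]<70);d[:,:370]=0;d[:,425:]=0;d[:195]=0;d[240:]=0
for i,c,A,l in comp(d,15): print('dark',c,A,plane(s,[c],0.012)[0].round(4),plane(s,[c],.15)[0].round(4),hsv[l==i].mean(0))
uv=[(388,222),(401,209),(402,206),(165,210),(255,210),(260,165)]
print(depthpts(s,uv).round(3))
s=snap('scene');uv=[(369,247),(375,205),(376,213),(372,235),(275,203)]
print(depthpts(s,uv).round(3))
im=cv2.cvtColor(s['pixels'],cv2.COLOR_RGB2BGR)
b=cv2.resize(im[140:290,200:420],None,fx=3.5,fy=3.5,interpolation=cv2.INTER_CUBIC);cv2.imwrite('pics/c2.png',b)
E
```

```text
orange [243.2 173.4] 265 [0.6223 0.1492 0.005 ]
orange [278.9 175.5] 274 [0.6265 0.0466 0.005 ]
[[ 0.515 -0.266  0.024]
 [ 0.515 -0.266  0.151]
 [ 0.523 -0.268  0.152]
 [ 0.491  0.354  0.006]
 [ 0.518  0.103  0.002]
 [ 0.617  0.097  0.094]]
[[ 0.514 -0.27   0.01 ]
 [ 0.507 -0.272  0.149]
 [ 0.51  -0.277  0.125]
 [ 0.516 -0.273  0.05 ]
 [ 0.604  0.074  0.019]]
```

View pics/c1.png

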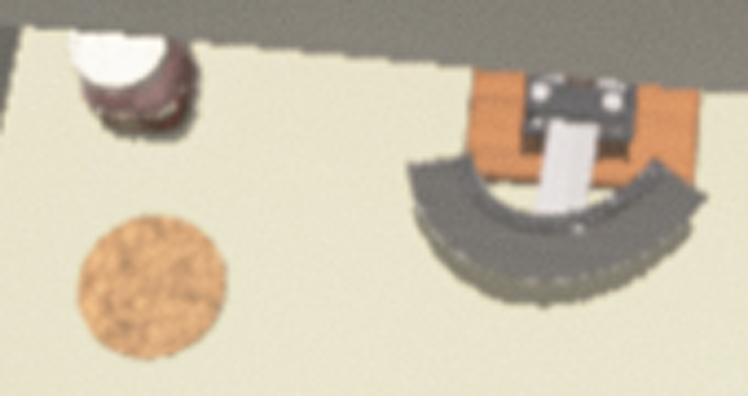

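View pics/c2.png

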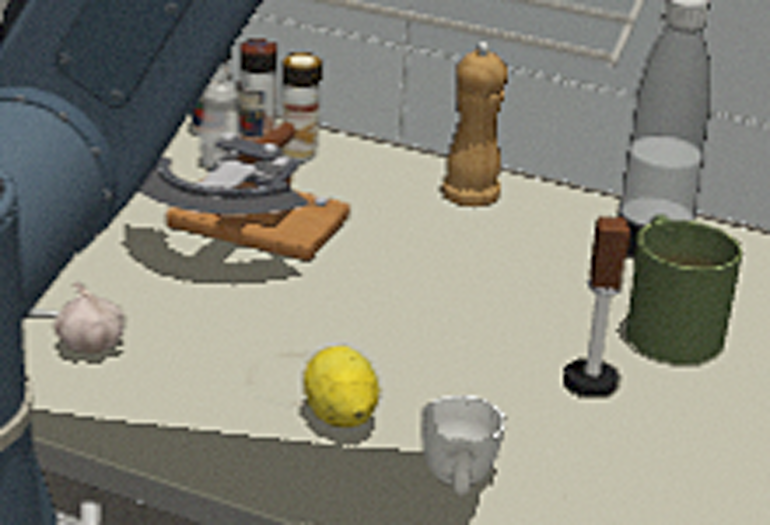

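The crops show the stand's orange base with its sides at c1 columns 470 and 698, and the coaster centred at (152,287). The blade visibly sits turned relative to the base. c2 shows the mug close behind the stick, at (680,290). Next I'll look from above with the wrist camera.

Call:
{"api": "drive_effector", "payload": {
  "steps": [
    {"pos": [0.503, -0.543, -0.1], "twist": 0.36, "aperture": 1},
    {"pos": [0.503, -0.543, -0.1], "twist": 0.36, "aperture": 1},
    {"pos": [0.503, -0.543, -0.1], "twist": 0.36, "aperture": 1},
    {"pos": [0.503, -0.543, -0.1], "twist": 0.36, "aperture": 1},
    {"pos": [0.503, -0.543, -0.1], "twist": 0.36, "aperture": 1},
    {"pos": [0.503, -0.543, -0.1], "twist": 0.36, "aperture": 1},
    {"pos": [0.503, -0.543, -0.1], "twist": 0.36, "aperture": 1},
    {"pos": [0.503, -0.543, -0.1], "twist": 0.36, "aperture": 1},
    {"pos": [0.503, -0.543, -0.1], "twist": 0.36, "aperture": 1},
    {"pos": [0.503, -0.543, -0.1], "twist": 0.36, "aperture": 1},
    {"pos": [0.503, -0.543, -0.1], "twist": 0.36, "aperture": 1},
    {"pos": [0.503, -0.543, -0.1], "twist": 0.36, "aperture": 1},
    {"pos": [0.503, -0.543, -0.1], "twist": 0.36, "aperture": 1},
    {"pos": [0.503, -0.543, -0.1], "twist": 0.36, "aperture": 1},
    {"pos": [0.503, -0.543, -0.1], "twist": 0.36, "aperture": 1},
    {"pos": [0.503, -0.543, -0.1], "twist": 0.36, "aperture": 1},
    {"pos": [0.503, -0.543, -0.1], "twist": 0.36, "aperture": 1},
    {"pos": [0.503, -0.543, -0.1], "twist": 0.36, "aperture": 1},
    {"pos": [0.503, -0.543, -0.1], "twist": 0.36, "aperture": 1},
    {"pos": [0.503, -0.543, -0.1], "twist": 0.36, "aperture": 1}
  ]
}}

```text
t: 2.2
tcp_pos: [0.4994, 0.0991, 0.3532]
tool_rot: [1.0, -0.001, -0.0, 0.0]
force: [-0.9, 0.2, -1.0]
finger_gap: 1.001
gripper_force: 0.0
```

```bash
python3 - <<'E'
from h import *
import pickle
st=manip.sense();s=snap('wrist');save(s,'w1.png');pickle.dump((s,st),open('w1.pkl','wb'))
R,c=extr(s,st);print(st['q'].round(3),st['tcp_pos'],st['tool_rot'].round(4),s['fov_y'],s['k1'],c,R.round(2).tolist())
E
```

```text
[-0.024  0.258  1.584 -0.     1.3    1.55 ] [0.49936363 0.09909461 0.35319316] [ 1.0e+00 -1.3e-03 -3.0e-04  1.0e-04] 65.91446795729402 -0.022926466168525228 [0.58202581 0.09916175 0.47314713] [[-0.0, -0.95, -0.32], [-1.0, 0.0, 0.0], [0.0, 0.32, -0.95]]
```

View pics/w1.png

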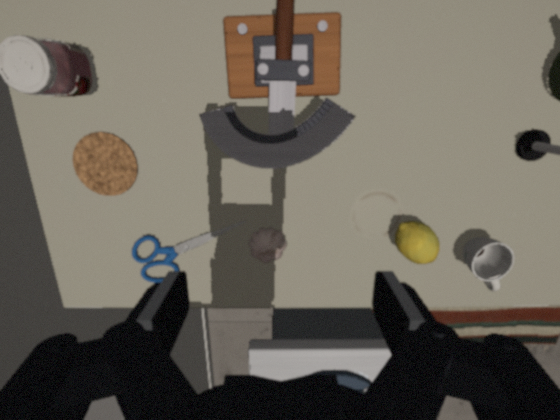

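The wrist view shows the stand's wooden base (225–342, 12–103), its tang and clamp, and the blade arc (202–353, 100–167). It also shows the coaster at (105,163) and the stick's foot at (532,146). Next I'll measure the stand, coaster and blade.

```bash
python3 - <<'E'
from h import *
import pickle
from scipy.optimize import least_squares
s,st=pickle.load(open('w1.pkl','rb'))
hsv=cv2.cvtColor(s['pixels'],cv2.COLOR_RGB2HSV)
R,c=extr(s,st)
# depth of base corners
uv=[(233,60),(335,60),(235,90),(330,92),(105,163),(85,163),(270,155),(215,120),(340,115),(275,90),(310,45),(532,142),(270,160)]
print(depthpts(s,uv,st).round(4))
m=((hsv[...,0]>4)&(hsv[...,0]<20)&(hsv[...,1]>110)&(hsv[...,2]>60)).astype(np.uint8)
mb=m.copy();mb[:,:200]=0;mb[120:]=0;mb[:,360:]=0
cs,_=cv2.findContours(mb,cv2.RETR_EXTERNAL,cv2.CHAIN_APPROX_NONE);pts=np.vstack([q for q in cs if len(q)>20]).reshape(-1,2)
zb=float(np.median(depthpts(s,uv[:4],st)[:,2]))
w=plane(s,pts,zb,st)[:,:2].astype(np.float32)
print('base z',zb,'rect',cv2.minAreaRect(w),cv2.boxPoints(cv2.minAreaRect(w)))
# coaster
mc=m.copy();mc[:,200:]=0;mc[:110]=0;mc[220:]=0
cs,_=cv2.findContours(mc,cv2.RETR_EXTERNAL,cv2.CHAIN_APPROX_NONE);q=max(cs,key=cv2.contourArea).reshape(-1,2)
w=plane(s,q,.005,st)[:,:2].astype(np.float32);print('coaster wrist',cv2.fitEllipse(w))
T=snap('top');h2=cv2.cvtColor(T['pixels'],cv2.COLOR_RGB2HSV)
for smin in(60,80):
    m2=((h2[...,0]>4)&(h2[...,0]<22)&(h2[...,1]>smin)).astype(np.uint8);m2[:,:140]=0;m2[:,190:]=0;m2[:185]=0;m2[240:]=0
    cs,_=cv2.findContours(m2,cv2.RETR_EXTERNAL,cv2.CHAIN_APPROX_NONE);q2=max(cs,key=cv2.contourArea).reshape(-1,2)
    w=plane(T,q2,.005)[:,:2].astype(np.float32);print('coaster top',cv2.fitEllipse(w))
# triangulate coaster height
def tri(a,b):
    (Ra,ca,ra),(Rb,cb,rb)=a,b;da=Ra@ra;db=Rb@rb
    x=np.linalg.lstsq(np.c_[da,-db],cb-ca,rcond=None)[0];return (ca+da*x[0]+cb+db*x[1])/2
ec=cv2.fitEllipse(q)[0];et=cv2.fitEllipse(q2)[0]
print('tri coaster',tri((R,c,rays(s,[ec])[0]),(*extr(T),rays(T,[et])[0])))
# blade: depth mask z 0.06..0.09 , outer edge per column = lowest row
vv,uu=np.mgrid[95:175,195:360];uvs=np.c_[uu.ravel(),vv.ravel()]
P=depthpts(s,uvs,st);ok=(P[:,2]>.067)&(P[:,2]<.085)
print('blade z med',np.median(P[ok,2]))
mm=np.zeros((420,560),np.uint8);mm[uvs[ok,1],uvs[ok,0]]=255
E=[]
for u in range(204,352,4):
    r=np.where(mm[:,u])[0]
    if len(r): E.append((u,r.max()+.5))
w=plane(s,E,.075,st)[:,:2]
np.save('edge.npy',w);print(w[::3].round(4).tolist())
E
```

```text
[[ 0.6304  0.1599  0.0181]
 [ 0.6299  0.0282  0.018 ]
 [ 0.5938  0.159   0.018 ]
 [ 0.5908  0.0326  0.0152]
 [ 0.4948  0.3567  0.0046]
 [ 0.4951  0.3861  0.0054]
 [ 0.5165  0.112   0.0742]
 [ 0.5587  0.1769  0.0749]
 [ 0.5638  0.028   0.0729]
 [ 0.592   0.1051  0.075 ]
 [ 0.6408  0.0649  0.0654]
 [ 0.5244 -0.2603  0.0112]
 [ 0.5098  0.1122  0.0711]]
base z 0.01798438844160563 rect ((0.6420876383781433, 0.09603092819452286), (0.11242382973432541, 0.14573590457439423), 1.4172918796539307) [[0.5840906  0.16748625]
 [0.58769524 0.02179493]
 [0.7000847  0.02457561]
 [0.69648004 0.17026693]]
coaster wrist ((0.4933202564716339, 0.35685819387435913), (0.08835185319185257, 0.089779332280159), 2.2768454551696777)
coaster top ((0.5106666088104248, 0.3855108320713043), (0.0251725185662508, 0.06965110450983047), 57.147254943847656)
coaster top ((0.5106316208839417, 0.38585782051086426), (0.02237623929977417, 0.06462690234184265), 57.65500259399414)
tri coaster [0.50090906 0.36947368 0.01076796]
blade z med 0.07364290999035544
[[0.5501, 0.1907], [0.5298, 0.1776], [0.5163, 0.1637], [0.5075, 0.1493], [0.5024, 0.1345], [0.4998, 0.1197], [0.4998, 0.1047], [0.5022, 0.0898], [0.5072, 0.0749], [0.5134, 0.0602], [0.5232, 0.0458], [0.5352, 0.0317], [0.5505, 0.018]]
```

```bash
python3 - <<'E'
from h import *
import pickle
from scipy.optimize import least_squares
s,st=pickle.load(open('w1.pkl','rb'));R,c=extr(s,st);T=snap('top')
da=R@rays(s,[(105,163)])[0];Rb,cb=extr(T);db=Rb@rays(T,[(164.5,210.2)])[0]
x=np.linalg.lstsq(np.c_[da,-db],cb-c,rcond=None)[0];print('tri',c+da*x[0],cb+db*x[1])
w=np.load('edge.npy')
aa=np.linspace(1.25,-1.25,400);r=.1+.008*np.sin(2*aa)
def curve(p):
    q=np.c_[-r*np.cos(aa),r*np.sin(aa)];C,S=np.cos(p[2]),np.sin(p[2]);return q@np.array([[C,S],[-S,C]])+p[:2]
f=lambda p:np.linalg.norm(w[:,None]-curve(p)[None],axis=2).min(1)
o=least_squares(f,[.6,.1,.05],diff_step=1e-3);print(o.x,f(o.x).max(),f(o.x).mean())
p=o.x;psi=.025
# pivot 30mm behind
b=p[:2]+.03*np.array([np.cos(p[2]),np.sin(p[2])]);print('pivot',b,'turn',p[2]-psi)
np.save('blade.npy',p)
E=curve(p);t=np.gradient(E,axis=0);t/=np.linalg.norm(t,axis=1)[:,None];n=np.c_[t[:,1],-t[:,0]]
if (n[200]@[1,0])>0:n=-n
rc=E+.006*n
O=np.array([.6,.095]);d=(rc-O);ys=-np.sin(psi)*d[:,0]+np.cos(psi)*d[:,1];xs=np.cos(psi)*d[:,0]+np.sin(psi)*d[:,1]
for y in np.arange(.08,-.081,-.01):
    i=np.argmin(abs(ys-y));print(round(y,3),rc[i].round(4),'xs',xs[i].round(3),'n',n[i].round(2))
E
```

```text
tri [ 0.49357283  0.36028365 -0.00187604] [ 0.49224887  0.35797861 -0.00289659]
[0.60081816 0.09643873 0.00922824] 0.0007994317131077651 0.00033778363246793965
pivot [0.63081688 0.09671557] turn -0.015771760483192978
0.08 [0.5166 0.1732] xs -0.081 n [-0.75  0.67]
0.07 [0.5086 0.1629] xs -0.09 n [-0.83  0.55]
0.06 [0.5029 0.1529] xs -0.096 n [-0.9   0.44]
0.05 [0.4985 0.1423] xs -0.1 n [-0.95  0.32]
0.04 [0.4958 0.1327] xs -0.103 n [-0.98  0.22]
0.03 [0.4941 0.1223] xs -0.105 n [-0.99  0.11]
0.02 [0.4935 0.1125] xs -0.106 n [-1.    0.01]
0.01 [0.4939 0.1022] xs -0.106 n [-1.   -0.09]
0.0 [0.4953 0.0922] xs -0.105 n [-0.98 -0.19]
-0.01 [0.4977 0.0825] xs -0.103 n [-0.96 -0.28]
-0.02 [0.501  0.0726] xs -0.099 n [-0.93 -0.37]
-0.03 [0.5055 0.0627] xs -0.095 n [-0.89 -0.45]
-0.04 [0.511  0.0529] xs -0.09 n [-0.85 -0.53]
-0.05 [0.5179 0.0428] xs -0.083 n [-0.8 -0.6]
-0.06 [0.526 0.033] xs -0.076 n [-0.74 -0.67]
-0.07 [0.5353 0.0235] xs -0.066 n [-0.68 -0.73]
-0.08 [0.5474 0.0135] xs -0.055 n [-0.6 -0.8]
```

Call:
{"api": "drive_effector", "payload": {
  "steps": [
    {"pos": [0.016, 0.37, 0.02], "aperture": 1},
    {"pos": [0.016, 0.37, 0.02], "aperture": 1},
    {"pos": [0.016, 0.37, 0.02], "aperture": 1},
    {"pos": [0.016, 0.37, 0.02], "aperture": 1},
    {"pos": [0.016, 0.37, 0.02], "aperture": 1},
    {"pos": [0.016, 0.37, 0.02], "aperture": 1},
    {"pos": [0.016, 0.37, 0.02], "aperture": 1},
    {"pos": [0.016, 0.37, 0.02], "aperture": 1},
    {"pos": [0.016, 0.37, 0.02], "aperture": 1},
    {"pos": [0.016, 0.37, 0.02], "aperture": 1},
    {"pos": [0.016, 0.37, 0.02], "aperture": 1}
  ]
}}

```text
t: 3.45
tcp_pos: [0.5154, -0.2679, 0.3334]
tool_rot: [1.0, 0.001, -0.0, -0.001]
force: [-0.0, -0.3, 0.2]
finger_gap: 0.998
gripper_force: 0.0
```

```bash
python3 - <<'E'
from h import *
import pickle
st=manip.sense();s=snap('wrist');pickle.dump((s,st),open('w2.pkl','wb'))
save(s,'w2.png')
E
```

```text
(no output)
```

View pics/w2.png

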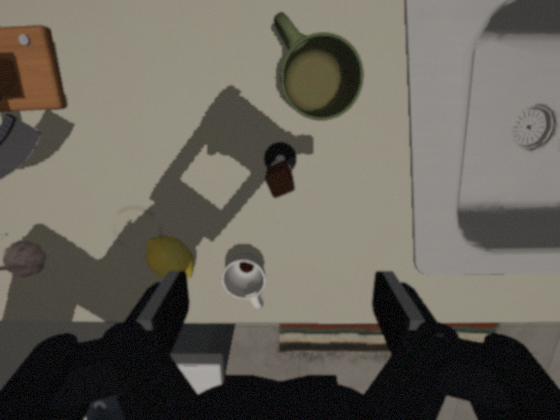

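The stick's handle top is at (280,180), yawed slightly, with its foot at (280,156). The mug is at (322,75) and the cup at (245,280).

```bash
python3 - <<'E'
from h import *
import pickle
s,st=pickle.load(open('w2.pkl','rb'))
vv,uu=np.mgrid[125:215,240:320];uvs=np.c_[uu.ravel(),vv.ravel()];P=depthpts(s,uvs,st)
top=P[(P[:,2]>.142)&(P[:,2]<.16)];print('top z',np.median(top[:,2]),len(top),top.mean(0),cv2.minAreaRect(top[:,:2].astype(np.float32)))
im=s['pixels'][125:215,240:320].reshape(-1,3)
im=im.astype(int);red=(im[:,0]-im[:,2]>18)&(im[:,1]<60)&(P[:,2]>.142)
w=plane(s,uvs[red],.15,st)[:,:2];print('red',red.sum(),w.mean(0),cv2.minAreaRect(w.astype(np.float32)))
foot=(im.max(1)<45)&(P[:,2]>.004)&(P[:,2]<.03);w=plane(s,uvs[foot],.012,st);print('foot',foot.sum(),cv2.minEnclosingCircle(w[:,:2].astype(np.float32)),np.median(P[foot,2]))
# two-view height of handle top
T=snap('top');h=T['pixels'].astype(int);v2,u2=np.mgrid[198:235,375:415];q=np.c_[u2.ravel(),v2.ravel()];PT=depthpts(T,q)
k=(PT[:,2]>.142)&(PT[:,2]<.165);cT=q[k].mean(0);cW=uvs[(P[:,2]>.142)&(P[:,2]<.16)].mean(0)
R,c=extr(s,st);a=R@rays(s,[cW])[0];Rb,cb=extr(T);b=Rb@rays(T,[cT])[0]
x=np.linalg.lstsq(np.c_[a,-b],cb-c,rcond=None)[0];print('tri top',cT,c+a*x[0],cb+b*x[1],PT[k].mean(0))
E
```

```text
top z 0.1490943816162683 601 [ 0.52098138 -0.26683923  0.1488649 ] ((0.519879937171936, -0.26695016026496887), (0.024162093177437782, 0.023938708007335663), 23.0301456451416)
red 439 [ 0.52181411 -0.26729085] ((0.5222229957580566, -0.2669566571712494), (0.02273794449865818, 0.02173313871026039), 19.13335418701172)
foot 489 ((0.5220749378204346, -0.266015887260437), 0.021936478093266487) 0.011400002725989122
 ** On entry to DLASCL parameter number  4 had an illegal value
 ** On entry to DLASCL parameter number  4 had an illegal value
 ** On entry to DLASCL parameter number  4 had an illegal value
 ** On entry to DLASCL parameter number  4 had an illegal value
 ** On entry to DLASCL parameter number  5 had an illegal value
 ** On entry to DLASCL parameter number  4 had an illegal value<stdin>:12: RuntimeWarning: Mean of empty slice.
  ret = um.true_divide(
Traceback (most recent call last):
numpy.linalg.LinAlgError: SVD did not converge in Linear Least Squares
```

Call:
{"api": "drive_effector", "payload": {
  "steps": [
    {"pos": [0.006, -0.001, 0.08], "twist": -1.906, "aperture": 1},
    {"pos": [0.006, -0.001, 0.08], "twist": -1.906, "aperture": 1},
    {"pos": [0.006, -0.001, 0.08], "twist": -1.906, "aperture": 1},
    {"pos": [0.006, -0.001, 0.08], "twist": -1.906, "aperture": 1},
    {"pos": [0.006, -0.001, 0.08], "twist": -1.906, "aperture": 1},
    {"pos": [0.006, -0.001, 0.08], "twist": -1.906, "aperture": 1},
    {"pos": [0.006, -0.001, 0.08], "twist": -1.906, "aperture": 1},
    {"pos": [0.006, -0.001, 0.08], "twist": -1.906, "aperture": 1},
    {"pos": [0.006, -0.001, 0.08], "twist": -1.906, "aperture": 1},
    {"pos": [0.006, -0.001, 0.08], "twist": -1.906, "aperture": 1},
    {"pos": [0.006, -0.001, 0.08], "twist": -1.906, "aperture": 1},
    {"pos": [0.006, -0.001, 0.08], "twist": -1.906, "aperture": 1},
    {"pos": [0.006, -0.001, 0.08], "twist": -1.906, "aperture": 1},
    {"pos": [0.006, -0.001, 0.08], "twist": -1.906, "aperture": 1},
    {"pos": [0.006, -0.001, 0.08], "twist": -1.906, "aperture": 1}
  ]
}}

```text
t: 5.05
tcp_pos: [0.5218, -0.2677, 0.2536]
tool_rot: [0.58, 0.815, 0.0, 0.0]
force: [-0.5, 0.4, -1.2]
finger_gap: 0.996
gripper_force: 0.0
```

```bash
python3 - <<'E'
from h import *
import pickle
st=manip.sense();s=snap('wrist')
print(st['q'].round(2),st['tcp_pos'],st['tool_rot'].round(4),st['force'].round(2))
vv,uu=np.mgrid[0:420,0:560];uvs=np.c_[uu.ravel(),vv.ravel()];P=depthpts(s,uvs,st)
near=np.hypot(P[:,0]-.521,P[:,1]+.267)<.03
top=P[near&(P[:,2]>.142)&(P[:,2]<.16)];print(len(top),top.mean(0),cv2.minAreaRect(top[:,:2].astype(np.float32)))
save(s,'w3.png')
E
```

```text
[-0.66  0.47  1.53  0.    1.13 -1.  ] [ 0.52183168 -0.26769898  0.25361749] [5.797e-01 8.148e-01 0.000e+00 1.000e-04] [-0.47  0.39 -1.19]
1010 [ 0.51959896 -0.26539208  0.14881689] ((0.5200129747390747, -0.2666323482990265), (0.023932263255119324, 0.024209849536418915), 23.05628204345703)
```

Call:
{"api": "drive_effector", "payload": {
  "steps": [
    {"pos": [0.002, -0.001, 0.04], "twist": -0.05, "aperture": 1},
    {"pos": [0.002, -0.001, 0.08], "twist": -0.05, "aperture": 1},
    {"pos": [0.002, -0.001, 0.11], "twist": -0.05, "aperture": 1},
    {"pos": [0.002, -0.001, 0.125], "twist": -0.05, "aperture": 1},
    {"pos": [0.002, -0.001, 0.125], "twist": -0.05, "aperture": 1},
    {"pos": [0.002, -0.001, 0.125], "twist": -0.05, "aperture": 0},
    {"pos": [0.002, -0.001, 0.125], "twist": -0.05, "aperture": 0},
    {"pos": [0.002, -0.001, 0.125], "twist": -0.05, "aperture": 0},
    {"pos": [0.002, -0.001, 0.125], "twist": -0.05, "aperture": 0},
    {"pos": [0.002, -0.001, 0.125], "twist": -0.05, "aperture": 0},
    {"pos": [0.002, -0.001, 0.125], "twist": -0.05, "aperture": 0},
    {"pos": [0.002, -0.001, 0.125], "twist": -0.05, "aperture": 0},
    {"pos": [0.002, -0.001, 0.125], "twist": -0.05, "aperture": 0},
    {"pos": [0.002, -0.001, 0.125], "twist": -0.05, "aperture": 0}
  ],
  "grip_n": 80
}}

```text
t: 6.5
tcp_pos: [0.5204, -0.2676, 0.1295]
tool_rot: [0.559, 0.829, -0.0, 0.001]
force: [-1.0, -0.8, 5.9]
finger_gap: 0.271
gripper_force: 78.5
```

Call:
{"api": "drive_effector", "payload": {
  "steps": [
    {"pos": [0, 0, -0.02], "aperture": 0},
    {"pos": [0, 0, -0.06], "aperture": 0},
    {"pos": [0, 0, -0.1], "aperture": 0},
    {"pos": [0, 0, -0.14], "aperture": 0},
    {"pos": [0.437, 0.149, -0.15], "twist": 0.384, "aperture": 0},
    {"pos": [0.437, 0.149, -0.15], "twist": 0.384, "aperture": 0},
    {"pos": [0.437, 0.149, -0.15], "twist": 0.384, "aperture": 0},
    {"pos": [0.437, 0.149, -0.15], "twist": 0.384, "aperture": 0},
    {"pos": [0.437, 0.149, -0.15], "twist": 0.384, "aperture": 0},
    {"pos": [0.437, 0.149, -0.15], "twist": 0.384, "aperture": 0},
    {"pos": [0.437, 0.149, -0.15], "twist": 0.384, "aperture": 0},
    {"pos": [0.437, 0.149, -0.15], "twist": 0.384, "aperture": 0},
    {"pos": [0.437, 0.149, -0.15], "twist": 0.384, "aperture": 0},
    {"pos": [0.437, 0.149, -0.15], "twist": 0.384, "aperture": 0},
    {"pos": [0.437, 0.149, -0.15], "twist": 0.384, "aperture": 0},
    {"pos": [0.437, 0.149, -0.15], "twist": 0.384, "aperture": 0},
    {"pos": [0.437, 0.149, -0.15], "twist": 0.384, "aperture": 0},
    {"pos": [0.437, 0.149, -0.15], "twist": 0.384, "aperture": 0},
    {"pos": [0.437, 0.149, -0.15], "twist": 0.384, "aperture": 0}
  ]
}}

```text
t: 8.4
tcp_pos: [0.4942, 0.1927, 0.2783]
tool_rot: [0.707, 0.707, -0.0, -0.0]
force: [-0.3, 0.1, -1.7]
finger_gap: 0.272
gripper_force: 78.5
```

```bash
python3 -c "
from h import *
st=manip.sense();print(st['q'].round(2),st['tool_rot'].round(4),st['tcp_pos'],st['force'])
s=snap('scene');save(s,'s2.png')
P=depthpts(s,[(x,y) for x in range(560) for y in range(420)]);k=np.hypot(P[:,0]-.494,P[:,1]-.193)<.035
for a,b in((.13,.16),(.17,.24)):
  m=k&(P[:,2]>a)&(P[:,2]<b);print(a,m.sum(),P[m].mean(0) if m.any() else '',P[m,2].min() if m.any() else '')
"
```

```text
[ 0.16  0.37  1.64 -0.    1.13  0.16] [ 7.075e-01  7.067e-01 -1.000e-04 -0.000e+00] [0.49423986 0.19270125 0.27828927] [-0.26790891  0.11425445 -1.68261289]
0.13 82 [0.48387841 0.18705646 0.15578478] 0.14813601632818063
0.17 77 [0.48955747 0.18987183 0.20662888] 0.17028840894660457
```

Call:
{"api": "drive_effector", "payload": {
  "steps": [
    {"pos": [0, 0, 0.04], "aperture": 0},
    {"pos": [0, 0, 0.08], "aperture": 0},
    {"pos": [0, 0, 0.12], "aperture": 0},
    {"pos": [0, 0, 0.138], "aperture": 0},
    {"pos": [0, 0, 0.138], "aperture": 0},
    {"pos": [0, 0, 0.138], "aperture": 0}
  ]
}}

```text
t: 9.05
tcp_pos: [0.4946, 0.1937, 0.1406]
tool_rot: [0.707, 0.707, 0.0, 0.0]
force: [0.7, 0.0, -1.8]
finger_gap: 0.27
gripper_force: 78.6
```

```bash
python3 -c "
from h import *
st=manip.sense();print(st['tcp_pos'],st['force'])"
```

```text
[0.49462875 0.19368997 0.14058617] [ 0.67481795  0.03990126 -1.75466188]
```

Call:
{"api": "drive_effector", "payload": {
  "steps": [
    {"pos": [-0.01, 0.01, 0], "aperture": 0},
    {"pos": [-0.014, 0.016, 0], "aperture": 0},
    {"pos": [-0.014, 0.016, 0], "aperture": 0},
    {"pos": [-0.014, 0.016, 0], "aperture": 0}
  ]
}}

```text
t: 9.45
tcp_pos: [0.5107, 0.1796, 0.1411]
tool_rot: [0.707, 0.707, 0.001, 0.0]
force: [-0.4, 0.2, -1.2]
finger_gap: 0.269
gripper_force: 78.8
```

Call:
{"api": "drive_effector", "payload": {
  "steps": [
    {"pos": [-0.002, 0.002, 0], "aperture": 0},
    {"pos": [-0.004, 0.004, 0], "aperture": 0},
    {"pos": [-0.004, 0.004, 0], "aperture": 0}
  ]
}}

```text
t: 9.75
tcp_pos: [0.5143, 0.1758, 0.1404]
tool_rot: [0.707, 0.707, 0.0, 0.0]
force: [0.9, -0.4, -2.3]
finger_gap: 0.271
gripper_force: 78.8
```

Call:
{"api": "drive_effector", "payload": {
  "steps": [
    {"pos": [-0.0007, 0.0007, 0], "aperture": 0},
    {"pos": [-0.0014, 0.0014, 0], "aperture": 0},
    {"pos": [-0.0014, 0.0014, 0], "aperture": 0}
  ]
}}

```text
t: 10.05
tcp_pos: [0.5155, 0.1745, 0.1403]
tool_rot: [0.707, 0.707, -0.0, 0.0]
force: [-0.7, -0.5, -1.1]
finger_gap: 0.27
gripper_force: 78.8
```

Call:
{"api": "drive_effector", "payload": {
  "steps": [
    {"pos": [-0.0007, 0.0007, 0], "aperture": 0},
    {"pos": [-0.0014, 0.0014, 0], "aperture": 0},
    {"pos": [-0.0014, 0.0014, 0], "aperture": 0}
  ]
}}

```text
t: 10.35
tcp_pos: [0.5169, 0.1731, 0.1403]
tool_rot: [0.707, 0.707, 0.0, 0.0]
force: [-0.3, -0.4, -1.9]
finger_gap: 0.274
gripper_force: 78.8
```

Call:
{"api": "drive_effector", "payload": {
  "steps": [
    {"pos": [-0.0007, 0.0007, 0], "aperture": 0},
    {"pos": [-0.0014, 0.0014, 0], "aperture": 0},
    {"pos": [-0.0014, 0.0014, 0], "aperture": 0}
  ]
}}

```text
t: 10.65
tcp_pos: [0.5172, 0.1722, 0.1401]
tool_rot: [0.707, 0.707, -0.0, -0.001]
force: [-2.5, 2.3, -1.4]
finger_gap: 0.271
gripper_force: 78.8
```

Call:
{"api": "drive_effector", "payload": {
  "steps": [
    {"pos": [-0.0007, 0.0007, 0], "aperture": 0},
    {"pos": [-0.0007, 0.0007, 0], "aperture": 0}
  ]
}}

```text
t: 10.85
tcp_pos: [0.5173, 0.1719, 0.14]
tool_rot: [0.707, 0.707, -0.001, -0.002]
force: [-3.4, 4.2, -1.6]
finger_gap: 0.269
gripper_force: 78.8
```

```bash
cat > path.py <<'E'
import numpy as np
def path(cmd,pen,n,off=(0,0),step=.004,skip=0):
    p=np.load('blade.npy');aa=np.linspace(1.15,-1.15,4000);r=.1+.008*np.sin(2*aa)
    q=np.c_[-r*np.cos(aa),r*np.sin(aa)];C,S=np.cos(p[2]),np.sin(p[2]);E=q@np.array([[C,S],[-S,C]])+p[:2]
    t=np.gradient(E,axis=0);t/=np.linalg.norm(t,axis=1)[:,None];nn=np.c_[t[:,1],-t[:,0]]
    if nn[2000,0]>0:nn=-nn
    Q=E+(.006-pen)*nn+np.array(off);s=np.r_[0,np.cumsum(np.linalg.norm(np.diff(Q,axis=0),axis=1))]
    i=np.argmin(np.linalg.norm(Q-cmd,axis=1));print('normal err',(Q[i]-cmd)@nn[i],'n',nn[i].round(2))
    o=[]
    for k in range(1,n+1):
        j=np.searchsorted(s,s[i]+step*k)
        if j>=len(s):break
        d=Q[j]-cmd;o.append(f'{d[1]:.4f} {d[0]:.4f} 0 0 0');l=Q[j]
    print(';'.join(o),l.round(4))
E
python3 -c "
from path import *
path(np.array([.519,.171]),.0022,9)"
```

```text
normal err 0.001082140135658148 n [-0.75  0.67]
-0.0023 -0.0034 0 0 0;-0.0055 -0.0059 0 0 0;-0.0088 -0.0082 0 0 0;-0.0121 -0.0103 0 0 0;-0.0156 -0.0123 0 0 0;-0.0192 -0.0142 0 0 0;-0.0228 -0.0158 0 0 0;-0.0265 -0.0173 0 0 0;-0.0303 -0.0187 0 0 0 [0.5003 0.1407]
```

```bash
python3 -c "
from path import *
path(np.array([.519,.171]),.003,9)"
```

```text
normal err 0.00028214013565817627 n [-0.75  0.67]
-0.0029 -0.0028 0 0 0;-0.0060 -0.0053 0 0 0;-0.0093 -0.0076 0 0 0;-0.0127 -0.0097 0 0 0;-0.0162 -0.0117 0 0 0;-0.0197 -0.0135 0 0 0;-0.0233 -0.0152 0 0 0;-0.0271 -0.0167 0 0 0;-0.0308 -0.0180 0 0 0 [0.501  0.1402]
```

Call:
{"api": "drive_effector", "payload": {
  "steps": [
    {"pos": [-0.003, -0.003, 0], "aperture": 0},
    {"pos": [-0.006, -0.0053, 0], "aperture": 0},
    {"pos": [-0.0093, -0.0076, 0], "aperture": 0}
  ]
}}

```text
t: 11.15
tcp_pos: [0.5108, 0.1634, 0.1403]
tool_rot: [0.707, 0.707, 0.001, -0.001]
force: [-2.0, 7.2, -2.3]
finger_gap: 0.27
gripper_force: 78.8
```

Call:
{"api": "drive_effector", "payload": {
  "steps": [
    {"pos": [-0.0034, -0.0021, 0], "aperture": 0},
    {"pos": [-0.0069, -0.0041, 0], "aperture": 0},
    {"pos": [-0.0104, -0.0059, 0], "aperture": 0}
  ]
}}

```text
t: 11.45
tcp_pos: [0.5042, 0.1524, 0.1401]
tool_rot: [0.707, 0.707, -0.0, -0.002]
force: [-1.7, 5.1, -1.9]
finger_gap: 0.271
gripper_force: 78.8
```

```bash
python3 -c "
from path import *
path(np.array([.5055,.1513]),.0032,12)"
```

```text
normal err -0.00018066712628696954 n [-0.9   0.44]
-0.0037 -0.0015 0 0 0;-0.0074 -0.0030 0 0 0;-0.0112 -0.0043 0 0 0;-0.0151 -0.0055 0 0 0;-0.0189 -0.0065 0 0 0;-0.0228 -0.0073 0 0 0;-0.0268 -0.0079 0 0 0;-0.0307 -0.0084 0 0 0;-0.0348 -0.0087 0 0 0;-0.0388 -0.0088 0 0 0;-0.0427 -0.0088 0 0 0;-0.0468 -0.0086 0 0 0 [0.4969 0.1045]
```

Call:
{"api": "drive_effector", "payload": {
  "steps": [
    {"pos": [-0.0037, -0.0015, 0], "aperture": 0},
    {"pos": [-0.0074, -0.003, 0], "aperture": 0},
    {"pos": [-0.0112, -0.0043, 0], "aperture": 0},
    {"pos": [-0.0151, -0.0055, 0], "aperture": 0}
  ]
}}

```text
t: 11.85
tcp_pos: [0.4982, 0.1367, 0.1399]
tool_rot: [0.707, 0.707, -0.001, -0.002]
force: [-3.5, 4.4, -1.3]
finger_gap: 0.272
gripper_force: 78.9
```

Call:
{"api": "drive_effector", "payload": {
  "steps": [
    {"pos": [-0.0038, -0.001, 0], "aperture": 0},
    {"pos": [-0.0077, -0.0018, 0], "aperture": 0},
    {"pos": [-0.0117, -0.0024, 0], "aperture": 0},
    {"pos": [-0.0156, -0.0029, 0], "aperture": 0}
  ]
}}

```text
t: 12.25
tcp_pos: [0.4952, 0.1207, 0.1399]
tool_rot: [0.707, 0.707, -0.001, -0.002]
force: [-3.7, 3.7, -1.7]
finger_gap: 0.269
gripper_force: 78.9
```

```bash
python3 -c "
from path import *
path(np.array([.4971,.1206]),.0032,16)"
```

```text
normal err -2.5262367486539966e-06 n [-1.   0.1]
-0.0040 -0.0003 0 0 0;-0.0080 -0.0004 0 0 0;-0.0120 -0.0004 0 0 0;-0.0160 -0.0002 0 0 0;-0.0200 0.0002 0 0 0;-0.0239 0.0007 0 0 0;-0.0279 0.0014 0 0 0;-0.0318 0.0022 0 0 0;-0.0357 0.0032 0 0 0;-0.0395 0.0043 0 0 0;-0.0433 0.0056 0 0 0;-0.0470 0.0070 0 0 0;-0.0507 0.0086 0 0 0;-0.0544 0.0102 0 0 0;-0.0580 0.0120 0 0 0;-0.0615 0.0139 0 0 0 [0.511  0.0591]
```

Call:
{"api": "drive_effector", "payload": {
  "steps": [
    {"pos": [-0.004, -0.0003, 0], "aperture": 0},
    {"pos": [-0.008, -0.0004, 0], "aperture": 0},
    {"pos": [-0.012, -0.0004, 0], "aperture": 0},
    {"pos": [-0.016, -0.0002, 0], "aperture": 0}
  ]
}}

```text
t: 12.65
tcp_pos: [0.4949, 0.1045, 0.1398]
tool_rot: [0.707, 0.707, -0.002, -0.002]
force: [-4.9, 3.1, -2.1]
finger_gap: 0.276
gripper_force: 78.9
```

Call:
{"api": "drive_effector", "payload": {
  "steps": [
    {"pos": [-0.004, 0.0004, 0], "aperture": 0},
    {"pos": [-0.0079, 0.0009, 0], "aperture": 0},
    {"pos": [-0.0119, 0.0016, 0], "aperture": 0},
    {"pos": [-0.0158, 0.0024, 0], "aperture": 0}
  ]
}}

```text
t: 13.05
tcp_pos: [0.4974, 0.0883, 0.1398]
tool_rot: [0.707, 0.708, -0.002, -0.001]
force: [-5.0, 2.5, -1.2]
finger_gap: 0.27
gripper_force: 78.8
```

Call:
{"api": "drive_effector", "payload": {
  "steps": [
    {"pos": [-0.0039, 0.001, 0], "aperture": 0},
    {"pos": [-0.0077, 0.0021, 0], "aperture": 0},
    {"pos": [-0.0115, 0.0034, 0], "aperture": 0},
    {"pos": [-0.0152, 0.0048, 0], "aperture": 0}
  ]
}}

```text
t: 13.45
tcp_pos: [0.5019, 0.0732, 0.1398]
tool_rot: [0.707, 0.708, -0.002, -0.002]
force: [-5.9, 1.5, -2.9]
finger_gap: 0.269
gripper_force: 78.8
```

Call:
{"api": "drive_effector", "payload": {
  "steps": [
    {"pos": [-0.0037, 0.0016, 0], "aperture": 0},
    {"pos": [-0.0074, 0.0032, 0], "aperture": 0},
    {"pos": [-0.011, 0.005, 0], "aperture": 0},
    {"pos": [-0.0145, 0.0069, 0], "aperture": 0}
  ]
}}

```text
t: 13.85
tcp_pos: [0.5087, 0.0585, 0.1397]
tool_rot: [0.706, 0.708, -0.002, -0.002]
force: [-5.8, 1.0, -1.3]
finger_gap: 0.269
gripper_force: 79.0
```

```bash
python3 -c "
from path import *
path(np.array([.511,.0591]),.0032,17)"
```

```text
normal err -1.6076527526212742e-05 n [-0.87 -0.49]
-0.0034 0.0020 0 0 0;-0.0068 0.0042 0 0 0;-0.0102 0.0064 0 0 0;-0.0134 0.0087 0 0 0;-0.0166 0.0111 0 0 0;-0.0197 0.0137 0 0 0;-0.0227 0.0162 0 0 0;-0.0257 0.0189 0 0 0;-0.0286 0.0217 0 0 0;-0.0314 0.0245 0 0 0;-0.0342 0.0275 0 0 0;-0.0368 0.0305 0 0 0;-0.0393 0.0335 0 0 0;-0.0418 0.0367 0 0 0;-0.0442 0.0399 0 0 0;-0.0465 0.0432 0 0 0;-0.0487 0.0465 0 0 0 [0.5575 0.0104]
```

Call:
{"api": "drive_effector", "payload": {
  "steps": [
    {"pos": [-0.0034, 0.002, 0], "aperture": 0},
    {"pos": [-0.0068, 0.0042, 0], "aperture": 0},
    {"pos": [-0.0102, 0.0064, 0], "aperture": 0},
    {"pos": [-0.0134, 0.0087, 0], "aperture": 0},
    {"pos": [-0.0166, 0.0111, 0], "aperture": 0}
  ]
}}

```text
t: 14.35
tcp_pos: [0.5194, 0.0417, 0.1396]
tool_rot: [0.706, 0.708, -0.003, -0.002]
force: [-6.5, -0.1, -2.5]
finger_gap: 0.273
gripper_force: 78.9
```

Call:
{"api": "drive_effector", "payload": {
  "steps": [
    {"pos": [-0.0031, 0.0026, 0], "aperture": 0},
    {"pos": [-0.0061, 0.0051, 0], "aperture": 0},
    {"pos": [-0.0091, 0.0078, 0], "aperture": 0},
    {"pos": [-0.012, 0.0106, 0], "aperture": 0}
  ]
}}

```text
t: 14.75
tcp_pos: [0.5299, 0.0295, 0.1395]
tool_rot: [0.706, 0.708, -0.003, -0.002]
force: [-7.0, -1.7, -2.6]
finger_gap: 0.274
gripper_force: 79.0
```

Call:
{"api": "drive_effector", "payload": {
  "steps": [
    {"pos": [-0.0028, 0.0028, 0], "aperture": 0},
    {"pos": [-0.0056, 0.0058, 0], "aperture": 0},
    {"pos": [-0.0082, 0.0088, 0], "aperture": 0},
    {"pos": [-0.0107, 0.0118, 0], "aperture": 0},
    {"pos": [-0.0132, 0.015, 0], "aperture": 0},
    {"pos": [-0.0156, 0.0182, 0], "aperture": 0}
  ]
}}

```text
t: 15.35
tcp_pos: [0.5478, 0.0136, 0.1394]
tool_rot: [0.706, 0.708, -0.004, -0.002]
force: [-7.8, -2.5, -2.4]
finger_gap: 0.272
gripper_force: 78.9
```

Call:
{"api": "drive_effector", "payload": {
  "steps": [
    {"pos": [-0.008, -0.006, 0], "aperture": 0},
    {"pos": [-0.026, -0.02, 0], "aperture": 0},
    {"pos": [-0.026, -0.02, 0], "aperture": 0},
    {"pos": [-0.026, -0.02, -0.05], "aperture": 0},
    {"pos": [-0.026, -0.02, -0.1], "aperture": 0},
    {"pos": [-0.026, -0.02, -0.13], "aperture": 0},
    {"pos": [-0.026, -0.02, -0.13], "aperture": 0},
    {"pos": [0.342, -0.058, -0.13], "aperture": 0},
    {"pos": [0.342, -0.058, -0.13], "aperture": 0},
    {"pos": [0.342, -0.058, -0.13], "aperture": 0},
    {"pos": [0.342, -0.058, -0.13], "aperture": 0},
    {"pos": [0.342, -0.058, -0.13], "aperture": 0},
    {"pos": [0.342, -0.058, -0.13], "aperture": 0},
    {"pos": [0.342, -0.058, -0.13], "aperture": 0},
    {"pos": [0.342, -0.058, -0.13], "aperture": 0},
    {"pos": [0.342, -0.058, -0.13], "aperture": 0},
    {"pos": [0.342, -0.058, -0.13], "aperture": 0}
  ]
}}

```text
t: 17.05
tcp_pos: [0.4925, 0.3568, 0.2691]
tool_rot: [0.706, 0.708, -0.001, 0.0]
force: [-0.4, -1.2, -2.3]
finger_gap: 0.272
gripper_force: 79.6
```

```bash
python3 - <<'E'
from h import *
st=manip.sense();print(st['q'].round(2),st['tcp_pos'],st['force'])
s=snap('scene');T=snap('top');w=snap('wrist')
im=[cv2.cvtColor(cv2.resize(x['pixels'],(400,300)),cv2.COLOR_RGB2BGR) for x in(s,T,w)]
cv2.imwrite('pics/m1.png',np.hstack(im[1:]))
vv,uu=np.mgrid[0:420,0:560];uvs=np.c_[uu.ravel(),vv.ravel()];
for x in(T,w):
    P=depthpts(x,uvs,st);k=np.hypot(P[:,0]-st['tcp_pos'][0],P[:,1]-st['tcp_pos'][1])<.045
    for a,b in((.11,.14),(.15,.21)):
        m=k&(P[:,2]>a)&(P[:,2]<b)
        if m.sum()>5:print(a,m.sum(),P[m].min(0).round(4),P[m].max(0).round(4),P[m].mean(0).round(4))
E
```

```text
[ 0.44  0.49  1.46 -0.    1.2   0.44] [0.49246672 0.35682709 0.26910705] [-0.39654328 -1.16264941 -2.34247773]
0.15 227 [0.4704 0.3342 0.1502] [0.5125 0.3773 0.2086] [0.4896 0.3536 0.159 ]
0.15 2237 [0.4706 0.3376 0.15  ] [0.5144 0.3799 0.2099] [0.4923 0.3611 0.1584]
```

View pics/m1.png

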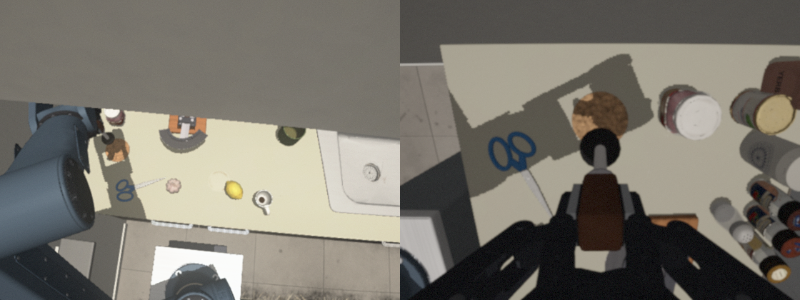

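The montage shows the stick hanging upright over the coaster, with its foot centred at about (0.492, 0.357), and the other things untouched. Lowering it now.

Call:
{"api": "drive_effector", "payload": {
  "steps": [
    {"pos": [0, 0, 0.04], "aperture": 0},
    {"pos": [0, 0, 0.08], "aperture": 0},
    {"pos": [0, 0, 0.11], "aperture": 0},
    {"pos": [0, 0, 0.125], "aperture": 0},
    {"pos": [0, 0, 0.13], "aperture": 0},
    {"pos": [0, 0, 0.13], "aperture": 0},
    {"pos": [0, 0, 0.13], "aperture": 0}
  ]
}}

```text
t: 17.9
tcp_pos: [0.4938, 0.3568, 0.1415]
tool_rot: [0.707, 0.707, 0.001, 0.0]
force: [0.4, 0.2, -1.6]
finger_gap: 0.274
gripper_force: 79.5
```

Call:
{"api": "drive_effector", "payload": {
  "steps": [
    {"pos": [0, 0, 0.001], "aperture": 0},
    {"pos": [0, 0, 0.002], "aperture": 0},
    {"pos": [0, 0, 0.002], "aperture": 0}
  ]
}}

```text
t: 18.2
tcp_pos: [0.4928, 0.357, 0.1389]
tool_rot: [0.707, 0.708, 0.0, 0.0]
force: [0.4, 0.1, -1.8]
finger_gap: 0.271
gripper_force: 79.5
```

Call:
{"api": "drive_effector", "payload": {
  "steps": [
    {"pos": [0, 0, 0.001], "aperture": 0},
    {"pos": [0, 0, 0.0015], "aperture": 0},
    {"pos": [0, 0, 0.0015], "aperture": 0}
  ]
}}

```text
t: 18.5
tcp_pos: [0.4925, 0.3569, 0.1367]
tool_rot: [0.707, 0.707, -0.0, -0.0]
force: [0.4, -0.2, -2.6]
finger_gap: 0.271
gripper_force: 79.5
```

Call:
{"api": "drive_effector", "payload": {
  "steps": [
    {"pos": [0, 0, 0.001], "aperture": 0},
    {"pos": [0, 0, 0.0015], "aperture": 0},
    {"pos": [0, 0, 0.0015], "aperture": 0}
  ]
}}

```text
t: 18.8
tcp_pos: [0.4925, 0.3569, 0.1351]
tool_rot: [0.707, 0.707, -0.0, -0.0]
force: [-0.1, -0.7, -1.7]
finger_gap: 0.271
gripper_force: 79.5
```

Call:
{"api": "drive_effector", "payload": {
  "steps": [
    {"pos": [0, 0, 0.001], "aperture": 0},
    {"pos": [0, 0, 0.001], "aperture": 0},
    {"pos": [0, 0, 0.001], "aperture": 0}
  ]
}}

```text
t: 19.1
tcp_pos: [0.4927, 0.357, 0.1345]
tool_rot: [0.707, 0.707, 0.0, 0.0]
force: [0.4, 0.6, -0.5]
finger_gap: 0.266
gripper_force: 79.9
```

Call:
{"api": "drive_effector", "payload": {
  "steps": [
    {"pos": [0, 0, 0.001], "aperture": 0},
    {"pos": [0, 0, 0.001], "aperture": 0},
    {"pos": [0, 0, 0.001], "aperture": 0}
  ]
}}

```text
t: 19.4
tcp_pos: [0.4927, 0.3571, 0.1345]
tool_rot: [0.707, 0.707, 0.0, 0.0]
force: [-1.3, -0.6, 7.6]
finger_gap: 0.268
gripper_force: 80.7
```

Contact. Release slowly and rise.

Call:
{"api": "drive_effector", "payload": {
  "steps": [
    {"pos": [0, 0, -0.001], "aperture": 0},
    {"pos": [0, 0, -0.001], "aperture": 0.35},
    {"pos": [0, 0, -0.001], "aperture": 0.5},
    {"pos": [0, 0, -0.001], "aperture": 0.8},
    {"pos": [0, 0, -0.001], "aperture": 1},
    {"pos": [0, 0, -0.001], "aperture": 1},
    {"pos": [0, 0, -0.001], "aperture": 1},
    {"pos": [0, 0, -0.001], "aperture": 1},
    {"pos": [0, 0, -0.02], "aperture": 1},
    {"pos": [0, 0, -0.05], "aperture": 1},
    {"pos": [0, 0, -0.09], "aperture": 1},
    {"pos": [0, 0, -0.13], "aperture": 1},
    {"pos": [0, 0, -0.15], "aperture": 1},
    {"pos": [0, 0, -0.15], "aperture": 1},
    {"pos": [0, 0, -0.15], "aperture": 1}
  ],
  "grip_n": 20
}}

```text
t: 20.9
tcp_pos: [0.4922, 0.3567, 0.2831]
tool_rot: [0.707, 0.707, -0.0, -0.0]
force: [-0.1, 0.7, -0.0]
finger_gap: 0.997
gripper_force: 0.0
```

```bash
python3 - <<'E'
from h import *
st=manip.sense();w=snap('wrist');save(w,'w5.png')
vv,uu=np.mgrid[0:420,0:560];uvs=np.c_[uu.ravel(),vv.ravel()];P=depthpts(w,uvs,st);k=np.hypot(P[:,0]-.4925,P[:,1]-.357)<.05
for a,b in((.01,.025),(.147,.165)):
    m=k&(P[:,2]>a)&(P[:,2]<b);print(a,m.sum(),P[m].min(0).round(4),P[m].max(0).round(4),np.median(P[m],0).round(4))
E
```

```text
0.01 750 [0.4714 0.3423 0.0103] [0.5153 0.3806 0.0236] [0.4934 0.3649 0.0163]
0.147 843 [0.4808 0.3459 0.1472] [0.5046 0.3701 0.1563] [0.4931 0.3597 0.1541]
```

View pics/w5.png

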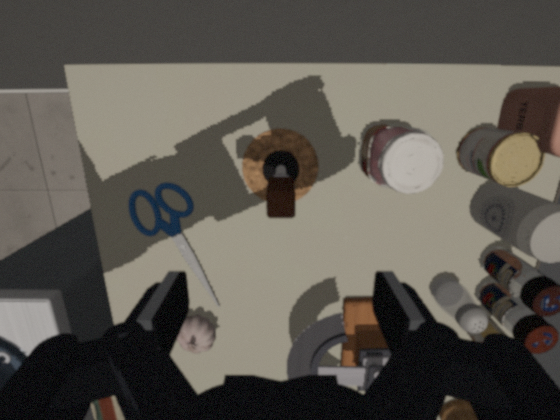

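The stick stands upright, its foot at (281,163) in the middle of the coaster and its top at z ≈ 0.154. The gripper is open and clear of it.

```bash
python3 -c "
from station import manip, imaging
print(manip.sign_off())"
```

```text
the job is handed in; nothing more can be done
None
```

I drew the rod along the whole edge from left to right in one stroke, with force readings of roughly 4–8 N (well under 18 N). The stick now stands upright and released in the middle of the cork coaster, and the job was handed in at about 21 s; no verdict was returned.

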